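# Close the quick clamp on the key-fob form

## Robot

A 6-joint arm with a two-finger parallel gripper is mounted at the origin on the work surface. World frame = base frame: x ahead of the robot, y to its left, z up, the work surface at z = 0. Lengths are in m, angles in rad, forces in N, time in s.
With the tool pointing down it reaches from about 0.3 to 0.75 m from the base axis. Payload 8.5 kg.
Tool frame: the origin (TCP) lies at the very end of the fingers, on their centre line; the grasp point (between the pads) lies 19 mm behind it; z points along the fingers, y is the direction in which the jaws open and shut (so a half turn about z gives the same grasp; the last joint's range is limited). The gripper opens to 88 mm and grips with 3 to 60 N. Pads are 18 mm wide; open, the fingers measure 123 mm over their backs; the gripper's body (75 mm by 187 mm) begins 45 mm behind the grasp point.
Start: joints at [-1.325, 0.381, 1.297, -0, 1.464, -0.215], TCP at [0.245, -0.493, 0.239] pointing down, gripper open.
Joint ranges: [-3.11, 3.11], [-0.89, 2.33], [0.22, 2.48], [-1.42, 4.56], [0.17, 2.85], [-2.88, 2.88]. Speed limits (rad/s): [2.39, 2.39, 3.14, 3.14, 3.14, 3.14].

## Interface

Orientations are given as a unit quaternion [x, y, z, w].
In Python, from plant import r gives the robot as it stands. The module is installed in compiled form; this text tells all that it offers.
- The arm moves only by the tool servo_tool, never from a script. Its argument "rows" is a list of rows, each a list of 5 numbers: the shift along the tool's x, y, z in mm, then the turn about the tool's z in rad, then the opening, from 0 (shut) to 1 (fully open). A call has 1 to 12 rows; each row is the pose to reach, as a shift and turn from the pose measured when the call began, along the tool's axes at that moment; what a row does not reach only later rows make up. A row lasts 1/12 s, in which the tool goes at most 41.7 mm and 7.16 degrees, less where a joint would pass 70% of its speed; a pose out of reach is approached as far as the arm can. A call with a gripper value outside its range is refused whole. The fingers move at their own pace and stop on an object; "grip_force" is the grip in N (left out, the last holds). Time passes only in rows, so rows that repeat a pose let the fingers close. It gives the time, the measured TCP pose, the force and the opening at its end, in the units of the state.
- r.sense(): the state, without advancing time (a new reading comes with each control period).
- r.read_camera(name): name is "scene" or "top"; returns the picture (400x640x3 uint8, red, green, blue); there is no depth.
- r.calibration(name): a dict with "fx", "fy", "cx", "cy" (pixels), "origin" and "rotation" of the camera in the world. Camera axes: x right, y up, looking along -z (the intrinsics and any distortion apply to the point x, -y, -z); pixel columns grow to the right and rows downward; lengths in m; the calibration is good to about 2 mm. A picture is of the moment at which its call begins. calibration takes no time and is no camera call.
- r.sign_off(): hands the job in, once; it reports no verdict.
The state is a dict: "t": time; "joints": joint angles; "dq": joint speeds; "joint_torque": joint torques, N m; "ee_pos": TCP position; "eef_rot": TCP orientation; "ft_force": force on the tool from outside, world axes, zero at the start; "ft_torque": the same for the moment, N m; "finger_gap": opening from 0.0 (shut) to 1.0 (fully open).
Only numpy, scipy, OpenCV 4.12 (cv2) and the standard library are available. Lean on these libraries where they do the work, as an engineer would, in place of code of your own. Each camera call takes 0.05 s, during which the arm holds its last target. There are 200 camera calls.

## Task

Close the clamp on the wooden key-fob block: first push the steel strap round with a finger until it lies over the block against its stop, then push the cam lever all the way down until it lies flat. Only push with the fingers: pick nothing up, leave the block where it sits, and do not disturb the key fob, the paint jar or the awl.

Things in the scene. Friction and masses are not known exactly. Their poses are not given: they have to be found in the camera images.
- jig: The clamp's plywood board, 130 (x) by 270 (y) by 20 mm, fixed to the bench. Origin: centre of its underside; z up; its +x points away from the robot, +y to the robot's left, turned up to 0.4 rad either way. On it, in mm: pivot post at y -100; steel pillar 34 by 18, top 100 high, at x 0, y 116; strap stop at x 17, y 62, top 62 high; two 8 high ledges at y -29 and 49 beside the block.
- strap (a joint): Angle of the clamp strap about its upright pivot, rad. 0 = closed: strap along the jig's +y, over the block, against its stop, end under the cam. Grows anticlockwise seen from above to 1.75; at 1.57 it points along the jig's -x (to the robot). Starts at 0.8 to 1.5; push it clockwise to close. Stays where left; friction 0.15 N m.
- strap_pivot (a point): Point on the strap's upright hinge axis at the mid-height of the bar, 58 mm above the bench; on the jig at x 0, y -100 mm. The pivot's cap there has radius 16 mm, top 74 mm above the bench.
- strap_push (a point): Point in the middle of the strap's width and height, 80 mm from its hinge axis; moves with it. The strap is a steel bar 25 mm wide, 16 mm tall, underside 50 and top 66 mm above the bench, ending 195 mm from the axis. A screw 110 mm from the axis has a black head of radius 11 mm, top at 84 mm, and a rubber pad that passes 2 mm over the block.
- cam_lever (a joint): Angle of the cam lever about its level pin, which lies along the jig's y, rad. 0 = upright; grows as the lever is pushed over and down towards the jig's +x (away from the robot), to its end stop at 1.52, where it lies flat. Starts leaning 0.35 to 0.75. Stays where left; friction 0.3 N m, some 4 N at the grip.
- lever_pivot (a point): Centre of the lever's pin, 84 mm above the bench, on the jig at x = 0, y = 85 mm.
- lever_grip (a point): Point on the centre line of the lever's black grip, 85 mm from the pin; moves with the lever. The lever is a steel bar 10 mm thick, 18 mm wide, reaching 102 mm from the pin; the black grip on it, 62 to 102 mm from the pin, is 14 mm thick and 24 mm wide.
- block: Loose wooden block in the shape of a key fob, 88 (x) by 46 (y) by 22 mm, lying on the jig's board at x = 0, y = 10 mm, its top 42 mm above the bench. Origin: centre of its underside. To be left where it is.
- key_fob: Loose black key fob with a bright end, 75 by 37 by 15 mm, lying on the bench. Origin: centre of its underside. Bystander.
- paint_jar: Loose small jar, diameter 48 mm, 60 mm high, standing on the bench. Origin: centre of its underside. Bystander.
- awl: Loose awl lying on the bench: turned wooden grip 72 mm long and 34 mm thick, then a steel spike of 45 mm along its +x. Origin on the bench, 50 mm from the butt end. Bystander.

How it is judged:
By the outcome, as a careful person would: the job done as asked, in the order asked, and still so for the second after the job is handed in, with the robot touching nothing.
It also fails if it takes over 54 s, if anything falls off the work surface, if the arm or the gripper's body presses on something with over 40 N, if the wrist force passes 120 N, or if a joint passes its speed limit or range.

## Working session

There is one attempt and no reset: what is moved stays moved. The work goes in short steps, Python scripts to look and compute and a tool call to move; the robot and the scene stay as the last step left them, time stands still between calls to the robot, and variables do not carry over. Pictures are saved under pics/ and viewed, about 8 in all and at most 12, crops included, and the job is handed in when it is done.

Besides the shell and the picture viewer there is one more tool, called as name([rows], argument=value, ...), one row to a line, values as JSON. servo_tool: Moves the arm, as the interface text tells. Its arguments: {"type":"object","properties":{"rows":{"type":"array","items":{"type":"array","items":{"type":"number"}}},"grip_force":{"type":"number"}},"required":["rows"]}

```bash
mkdir -p pics; python3 - <<'E'
from plant import r
import cv2
for n in("scene","top"):
    cv2.imwrite(f"pics/{n}0.png",r.read_camera(n)[:,:,::-1]); print(n,r.calibration(n))
print(r.sense())
E
```

```text
scene {'fx': 384.5003337937564, 'fy': 384.5003337937564, 'cx': 313.5231589789462, 'cy': 198.56287307428653, 'origin': array([0.85054182, 0.385219  , 0.89143679]), 'rotation': array([0.09885494, 0.28386919, 0.89303367, 0.3348684 ])}
top {'fx': 485.2835247639039, 'fy': 485.2835247639039, 'cx': 314.8719099123519, 'cy': 203.45824563079094, 'origin': array([ 0.34934496, -0.03317111,  1.54854103]), 'rotation': array([ 0.03873732, -0.04544691, -0.69652999,  0.71503844])}
{'t': 0.1, 'joints': array([-1.32527188e+00,  3.81144574e-01,  1.29815716e+00, -7.31756083e-06,
        1.46358642e+00, -2.15286256e-01]), 'dq': array([ 0.00210466, -0.00244932, -0.00369395, -0.00033675,  0.00153102,
       -0.00029103]), 'joint_torque': array([ 3.98751887e-03, -4.38651967e+01, -2.24910754e+01,  7.14810449e-02,
        3.42527975e-02, -1.01935593e-04]), 'ee_pos': array([ 0.24451275, -0.49238513,  0.23820032]), 'eef_rot': array([ 9.73573610e-01,  2.28372515e-01, -1.34301503e-05, -6.47622780e-04]), 'ft_force': array([ 0.43696172, -0.4573153 , -0.90717834]), 'ft_torque': array([ 0.01599447, -0.01813457, -0.02223879]), 'finger_gap': 1.0043469446910864}
```

View pics/scene0.png

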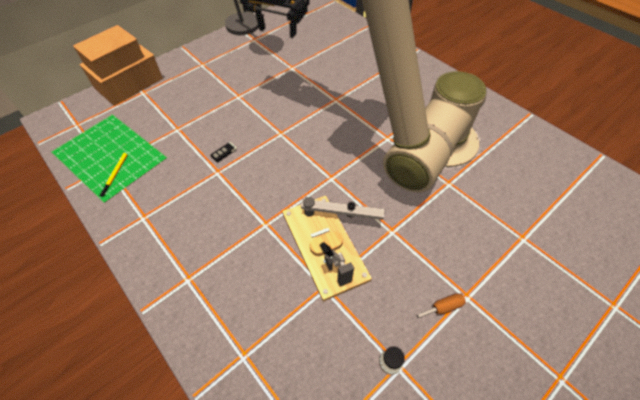

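View pics/top0.png

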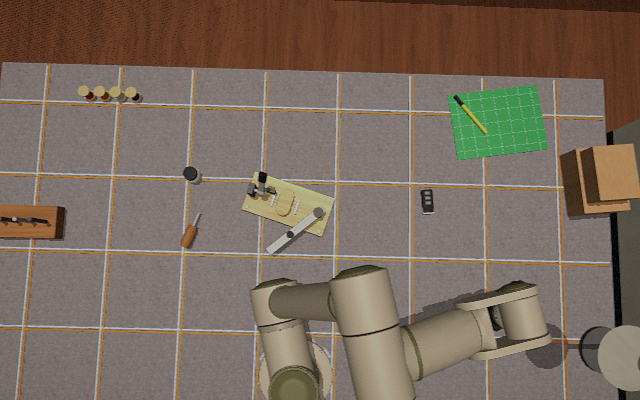

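The scene picture shows the jig at about (327,247) and the top picture shows it at (289,204). The strap runs from its pivot at (319,213) to its end at (271,250), and the lever is near (262,178). The jar (192,175), awl (190,232) and fob (428,202) are well clear of it.

```bash
cat > h.py <<'E'
import numpy as np, cv2
from scipy.spatial.transform import Rotation as R
from plant import r
def ray(n,u,v):
    c=r.calibration(n); d=R.from_quat(c['rotation']).apply([(u-c['cx'])/c['fx'],-(v-c['cy'])/c['fy'],-1]); return c['origin'],d
def onz(n,u,v,z):
    o,d=ray(n,u,v); return o+d*(z-o[2])/d[2]
def proj(n,p):
    c=r.calibration(n); q=R.from_quat(c['rotation']).inv().apply(np.array(p)-c['origin']); return c['cx']+c['fx']*q[0]/-q[2], c['cy']+c['fy']*q[1]/q[2]
E
python3 - <<'E'
from h import *
for n,roi in(("top",(220,150,130,120)),("scene",(260,180,140,140))):
    im=cv2.imread(f"pics/{n}0.png"); x,y,w,h=roi; c=im[y:y+h,x:x+w]
    hsv=cv2.cvtColor(c,cv2.COLOR_BGR2HSV); m=cv2.inRange(hsv,(15,60,110),(35,255,255))
    m=cv2.morphologyEx(m,cv2.MORPH_OPEN,np.ones((2,2)))
    k,l,s,_=cv2.connectedComponentsWithStats(m); i=1+s[1:,4].argmax()
    pts=np.argwhere(l==i)[:,::-1]+[x,y]
    P=np.array([onz(n,u,v,.02)[:2] for u,v in pts])*1000
    (cx,cy),wh,a=cv2.minAreaRect(P.astype(np.float32)); print(n,cx,cy,wh,a,s[i,4])
    cv2.imwrite(f"pics/{n}c.png",cv2.resize(c,None,fx=4,fy=4,interpolation=cv2.INTER_CUBIC))
print(onz("top",319,213,.074),onz("top",271,250,.066))
E
python3 -c "
import cv2,numpy as np
a=cv2.imread('pics/topc.png');b=cv2.imread('pics/scenec.png')
a=cv2.resize(a,(400,369));b=cv2.resize(b,(400,400))
a=cv2.copyMakeBorder(a,0,31,0,0,cv2.BORDER_CONSTANT);cv2.imwrite('pics/both.png',np.hstack([a,b]))"
```

```text
top 487.6217041015625 19.067276000976562 (327.6951599121094, 245.45767211914062) 85.86759948730469 2979Traceback (most recent call last):
  File "<stdin>", line 8, in <module>
  File "h.py", line 7, in onz
    o,d=ray(n,u,v); return o+d*(z-o[2])/d[2]
        ~~~^^^^^^^
  File "h.py", line 5, in ray
    c=r.calibration(n); d=R.from_quat(c['rotation']).apply([(u-c['cx'])/c['fx'],-(v-c['cy'])/c['fy'],-1]); return c['origin'],d
ValueError: time passes only in moves, steps and waits
[ WARN:0@0.025] global loadsave.cpp:275 findDecoder imread_('pics/scenec.png'): can't open/read file: check file path/integrity
Traceback (most recent call last):
cv2.error: OpenCV(4.12.0) /io/opencv/modules/imgproc/src/resize.cpp:4208: error: (-215:Assertion failed) !ssize.empty() in function 'resize'
```

```bash
sed -i 's/^def ray/C={n:r.calibration(n) for n in ("scene","top")}\ndef ray/; s/c=r.calibration(n)/c=C[n]/' h.py
python3 - <<'E'
from h import *
out=[]
for n,roi in(("top",(220,150,130,120)),("scene",(260,180,140,140))):
    im=cv2.imread(f"pics/{n}0.png"); x,y,w,h=roi; c=im[y:y+h,x:x+w]
    hsv=cv2.cvtColor(c,cv2.COLOR_BGR2HSV); m=cv2.inRange(hsv,(20,65,120),(35,255,255))
    m=cv2.morphologyEx(m,cv2.MORPH_OPEN,np.ones((3,3)))
    k,l,s,_=cv2.connectedComponentsWithStats(m); i=1+s[1:,4].argmax()
    pts=np.argwhere(l==i)[:,::-1]+[x,y]
    P=np.array([onz(n,u,v,.02)[:2] for u,v in pts])*1000
    (cx,cy),wh,a=cv2.minAreaRect(P.astype(np.float32)); print(n,cx,cy,wh,a,s[i,4])
    out.append(cv2.resize(c,(400,400*h//w),interpolation=cv2.INTER_CUBIC)); print(out[-1].shape)
out[0]=cv2.copyMakeBorder(out[0],0,400-out[0].shape[0],0,0,cv2.BORDER_CONSTANT)
cv2.imwrite('pics/both.png',np.hstack(out))
print(onz("top",319,213,.074),onz("top",271,250,.066))
E
```

```text
top 530.6476440429688 39.52801513671875 (269.61065673828125, 128.5282440185547) 72.59259796142578 2196
(369, 400, 3)
scene 531.1434326171875 38.110023498535156 (272.05841064453125, 130.62022399902344) 72.76673126220703 3133
(400, 400, 3)
[ 0.49701608 -0.05827408  0.074     ] [0.3809814  0.08466075 0.066     ]
```

View pics/both.png

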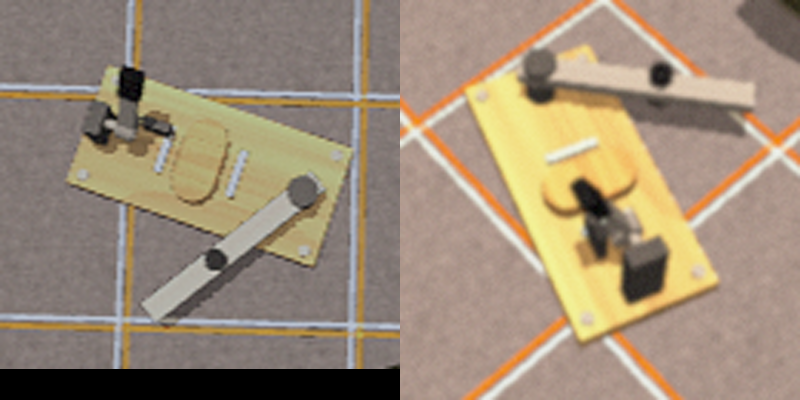

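Both views agree on the jig centre at (531, 39) mm, with the right size and a yaw of about -0.30 rad. That puts the strap at about 1.0 rad.

```bash
cat >> h.py <<'E'
J=np.array([531,39.]); A=np.deg2rad(72.7)
def jig(x,y): return J+x*np.array([np.sin(A),-np.cos(A)])+y*np.array([np.cos(A),np.sin(A)])
def plan(targets):
    "targets: (x,y,z mm, yaw of tool x in rad) -> shift and turn in the present tool frame"
    s=r.sense(); T=R.from_quat(s['eef_rot']); M=T.as_matrix(); y0=np.arctan2(M[1,0],M[0,0])
    print('t',s['t'],'yaw',y0,'p',s['ee_pos']*1000,'F',s['ft_force'],'q',s['joints'].round(2))
    for x,y,z,w in targets:
        d=T.inv().apply(np.array([x,y,z])-s['ee_pos']*1000); print(d.round(1), round(-(w-y0),3))
def strap_tcp(phi,off,rad=80,z=54):
    s=A+phi; P=jig(0,-100)
    p=P+rad*np.array([np.cos(s),np.sin(s)])-off*np.array([np.sin(s),-np.cos(s)]); return (*p,z,s)
E
python3 -c "
from h import *
print(jig(0,-100),jig(0,85),strap_tcp(1.0,50))
plan([strap_tcp(1.0,50,z=160),strap_tcp(1.0,50)])"
```

```text
[501.26251259 -56.47607995] [556.2768643  120.15466796] (np.float64(411.53942870529056), np.float64(-27.32529577868734), 54, np.float64(2.2688543661998777))
t 0.1 yaw 0.4608113143572725 p [ 244.51274995 -492.38513482  238.20032128] F [ 0.43696172 -0.4573153  -0.90717834] q [-1.33  0.38  1.3  -0.    1.46 -0.22]
[ 356.4 -342.2   78.7] -1.808
[ 356.4 -342.   184.7] -1.808
```

servo_tool([
  [30, -28, 6, -0.12, 0],
  [60, -57, 13, -0.24, 0],
  [90, -86, 20, -0.36, 0],
  [120, -115, 26, -0.48, 0],
  [150, -144, 33, -0.6, 0],
  [180, -172, 40, -0.72, 0],
  [210, -201, 46, -0.84, 0],
  [240, -230, 53, -0.96, 0],
  [270, -259, 60, -1.08, 0],
  [300, -288, 66, -1.2, 0],
  [330, -316, 73, -1.32, 0],
  [356, -342, 79, -1.44, 0],
])

```text
t: 1.1
ee_pos: [0.4114, -0.0259, 0.1595]
eef_rot: [0.579, 0.815, 0.0, -0.0]
ft_force: [1.4, -0.5, -0.4]
finger_gap: 0.115
```

```bash
python3 -c "
from h import *
plan([strap_tcp(1.0,50,z=160),strap_tcp(1.0,50),strap_tcp(1.0,40)])"
```

```text
t 1.1 yaw 1.9064702638659239 p [411.40537177 -25.88477791 159.49774472] F [ 1.38898943 -0.54543566 -0.40574792] q [-0.35  0.23  1.78  0.    1.13 -0.69]
[-1.4 -0.3 -0.5] -0.362
[ -1.5  -0.4 105.5] -0.362
[  2.    9.  105.5] -0.362
```

Next I finish the turn and look before lowering the tool.

servo_tool([
  [-1, 0, 10, -0.12, 0],
  [-1, 0, 25, -0.24, 0],
  [-1, 0, 40, -0.36, 0],
  [-1, 0, 45, -0.36, 0],
  [-1, 0, 45, -0.36, 0],
])

```text
t: 1.52
ee_pos: [0.4112, -0.0266, 0.1136]
eef_rot: [0.425, 0.905, 0.0, -0.002]
ft_force: [0.1, 0.1, -0.6]
finger_gap: -0.0
```

```bash
python3 - <<'E'
from h import *
o=[]
for n,(x,y,w,h) in(("top",(200,140,160,160)),("scene",(250,150,160,160))):
    c=r.read_camera(n)[y:y+h,x:x+w,::-1]; o.append(cv2.resize(c,(400,400),interpolation=cv2.INTER_CUBIC))
cv2.imwrite('pics/b1.png',np.hstack(o))
plan([strap_tcp(1.0,50)])
print(proj("scene",[.4114,-.0259,.115]))
E
```

```text
t 1.6167 yaw 2.262787662875315 p [411.89956273 -27.03044404 114.87199625] F [ 0.19568738 -0.97280297  0.36243772] q [-0.35  0.3   1.85  0.    0.99 -1.05]
[-0.  -0.5 60.9] -0.006
(np.float64(342.4611062164884), np.float64(180.6438487963589))
```

View pics/b1.png

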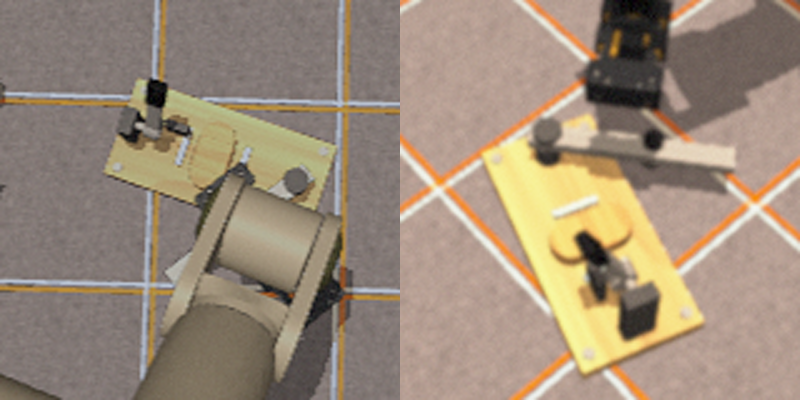

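The fingers are behind the strap on its robot side and clear of it. I lower the tool, then push along the arc.

servo_tool([
  [0, 0, 20, 0, 0],
  [0, 0, 40, 0, 0],
  [0, 0, 55, 0, 0],
  [0, 0, 61, 0, 0],
  [0, 0, 61, 0, 0],
  [0, 0, 61, 0, 0],
  [0, 5, 61, 0, 0],
  [0, 10, 61, 0, 0],
  [0, 15, 61, 0, 0],
  [0, 20, 61, 0, 0],
  [0, 20, 61, 0, 0],
])

```text
t: 2.53
ee_pos: [0.4281, -0.0137, 0.0541]
eef_rot: [0.425, 0.905, 0.001, 0.0]
ft_force: [0.4, -0.4, -0.4]
finger_gap: 0.006
```

```bash
python3 - <<'E'
from h import *
plan([strap_tcp(p,30) for p in np.arange(1,-.01,-.1)])
E
```

```text
t 2.5333 yaw 2.26358351092603 p [428.12732215 -13.67142444  54.13541855] F [ 0.40544551 -0.42519984 -0.36457711] q [-0.31  0.43  1.89  0.    0.82 -1.  ]
[ 0.2 -1.5  0.1] -0.005
[2.8 6.6 0.1] 0.095
[ 4.6 15.   0.2] 0.195
[ 5.6 23.5  0.2] 0.295
[ 5.7 32.   0.2] 0.395
[ 5.  40.5  0.2] 0.495
[ 3.4 48.9  0.2] 0.595
[ 1.  57.1  0.2] 0.695
[-2.2 65.   0.2] 0.795
[-6.2 72.6  0.2] 0.895
[-10.9  79.7   0.2] 0.995
```

servo_tool([
  [1.5, 3, 0, 0.05, 0],
  [3, 7, 0, 0.1, 0],
  [4, 11, 0, 0.15, 0],
  [5, 15, 0, 0.2, 0],
  [5, 19, 0, 0.25, 0],
  [6, 24, 0, 0.3, 0],
  [6, 28, 0, 0.35, 0],
  [6, 32, 0, 0.4, 0],
  [5, 36, 0, 0.45, 0],
  [5, 40, 0, 0.5, 0],
  [4, 45, 0, 0.55, 0],
  [3, 49, 0, 0.6, 0],
])

```text
t: 3.53
ee_pos: [0.4637, 0.0202, 0.0541]
eef_rot: [0.674, 0.738, 0.0, -0.0]
ft_force: [-2.0, -1.0, 0.2]
finger_gap: 0.002
```

```bash
python3 - <<'E'
from h import *
plan([strap_tcp(p,30) for p in np.arange(.4,-.06,-.05)])
E
```

```text
t 3.5333 yaw 1.661414312272161 p [463.66069882  20.22602464  54.11492921] F [-1.99323039 -0.99231695  0.19912915] q [-0.21  0.47  1.79  0.    0.88 -0.3 ]
[-0.  -0.1  0.1] -0.007
[1.4 3.9 0.1] 0.043
[2.6 8.  0.1] 0.093
[ 3.7 12.2  0.1] 0.143
[ 4.5 16.4  0.1] 0.193
[ 5.1 20.6  0.1] 0.243
[ 5.5 24.9  0.1] 0.293
[ 5.6 29.1  0.1] 0.343
[ 5.6 33.4  0.1] 0.393
[ 5.4 37.7  0.1] 0.443
```

Contact force is about 2 N, which matches the friction given. I continue to the stop.

servo_tool([
  [1, 4, 0, 0.04, 0],
  [3, 8, 0, 0.09, 0],
  [4, 12, 0, 0.14, 0],
  [4, 16, 0, 0.19, 0],
  [5, 20, 0, 0.24, 0],
  [5, 23, 0, 0.28, 0],
  [5, 26, 0, 0.31, 0],
  [5, 28, 0, 0.34, 0],
  [5, 30, 0, 0.37, 0],
  [5, 30, 0, 0.38, 0],
])

```text
t: 4.37
ee_pos: [0.4929, 0.0283, 0.054]
eef_rot: [0.802, 0.597, -0.0, -0.001]
ft_force: [-1.0, 1.4, 0.4]
finger_gap: 0.008
```

```bash
python3 - <<'E'
from h import *
plan([strap_tcp(p,30) for p in (0,)])
n,(x,y,w,h)="scene",(250,150,160,160)
c=r.read_camera(n)[y:y+h,x:x+w,::-1]; cv2.imwrite('pics/b2.png',cv2.resize(c,(560,560),interpolation=cv2.INTER_CUBIC))
E
```

```text
t 4.3667 yaw 1.280490457644081 p [492.94492988  28.27844908  53.97395581] F [-1.03397129  1.36069521  0.38844082] q [-0.18  0.51  1.71  0.    0.92  0.11]
[ 1.5  3.2 -0. ] 0.012
```

View pics/b2.png

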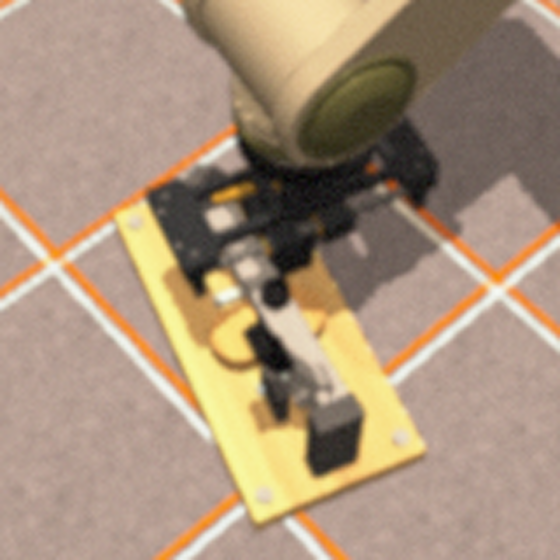

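The strap now lies over the block with its screw at (275,292), but no stop force shows yet. I push on in small steps until the force rises.

servo_tool([
  [1, 2, 0, 0.01, 0],
  [1, 3, 0, 0.01, 0],
  [1, 4, 0, 0.01, 0],
  [1, 5, 0, 0.01, 0],
  [1, 5, 0, 0.01, 0],
])

```text
t: 4.83
ee_pos: [0.4976, 0.0279, 0.0539]
eef_rot: [0.805, 0.594, -0.0, -0.001]
ft_force: [-2.1, 4.1, 0.9]
finger_gap: 0.004
```

servo_tool([
  [0, 1, 0, 0, 0],
  [0, 2, 0, 0, 0],
  [0, 3, 0, 0, 0],
  [0, 3, 0, 0, 0],
  [0, 3, 0, 0, 0],
])

```text
t: 5.25
ee_pos: [0.4978, 0.0279, 0.0538]
eef_rot: [0.805, 0.594, -0.002, -0.004]
ft_force: [-13.1, 5.1, 9.6]
finger_gap: 0.006
```

```bash
python3 - <<'E'
from h import *
plan([strap_tcp(p,30) for p in (0,)])
E
```

```text
t 5.25 yaw 1.2716037407148324 p [497.80859248  27.92875916  53.81755568] F [-13.05192366   5.05272438   9.63837244] q [-0.18  0.52  1.69  0.    0.94  0.12]
[ 0.4 -1.6 -0.2] 0.003
```

The strap is at its stop: 14 N and no motion. I back off, rise and measure the lever's lean.

servo_tool([
  [0, -15, 0, 0, 0],
  [0, -40, 0, 0, 0],
  [0, -40, -30, 0, 0],
  [0, -40, -70, 0, 0],
  [0, -40, -110, 0, 0],
  [0, -40, -150, 0, 0],
  [0, -40, -180, 0, 0],
  [0, -40, -180, 0, 0],
])

```text
t: 5.92
ee_pos: [0.4636, 0.0386, 0.2402]
eef_rot: [0.805, 0.594, 0.002, 0.001]
ft_force: [0.9, 0.0, 1.1]
finger_gap: 0.008
```

```bash
python3 - <<'E'
from h import *
# lever grip centre seen in first top picture: ray onto the jig plane y=85
im=cv2.imread('pics/top0.png')[165:195,250:275]; m=(im.max(2)<45).astype(np.uint8)
for row in m: print(''.join('#' if v else '.' for v in row))
for u,v in [(262.5,173),(262.5,177),(262.5,181)]:
    o,d=ray("top",u,v); n=np.array([np.cos(A),np.sin(A),0]); p0=np.r_[jig(0,85)/1000,0]
    p=(o+d*(n@(p0-o))/(n@d))*1000; x=(p[:2]-J)@[np.sin(A),-np.cos(A)]; print(u,v,p.round(0),'jx',x.round(0))
for th in (.35,.45,.55,.65,.75):
    q=jig(85*np.sin(th),85); P=np.r_[q,84+85*np.cos(th)]/1000; print(th,proj("top",P),proj("scene",P))
c=r.read_camera("scene")[150:310,250:410,::-1]; cv2.imwrite('pics/b3.png',cv2.resize(c,(560,560),interpolation=cv2.INTER_CUBIC))
plan([(*jig(-45,85),234,A),(*jig(-45,85),130,A)])
E
```

```text
.........................
.........................
.........................
.........................
.........................
.........................
.........................
..........###............
.........#######.........
.........########........
.........########........
.........########........
.........#######.........
.........#######.........
.........#######.........
.........#######.........
.........#######.........
............###..........
.........................
.........................
.....#...................
.....#...................
.....##..................
......##.................
.........................
.........................
...#.............##......
...###.............###...
...###...............####
#####....................
262.5 173 [597. 108. 182.] jx 42.0
262.5 177 [589. 110. 156.] jx 35.0
262.5 181 [582. 112. 129.] jx 27.0
0.35 (np.float64(261.59541654144834), np.float64(178.35521720999753)) (np.float64(328.7513451923876), np.float64(247.86736445904626))
0.45 (np.float64(262.61066626487224), np.float64(176.0270060066035)) (np.float64(325.3719771805605), np.float64(249.9363719728328))
0.55 (np.float64(263.6021303390776), np.float64(173.87839514487916)) (np.float64(322.1577085864456), np.float64(252.10214907728624))
0.65 (np.float64(264.5587518745725), np.float64(171.93201905223742)) (np.float64(319.1477250558389), np.float64(254.33699904364582))
0.75 (np.float64(265.47015100309443), np.float64(170.20745749627588)) (np.float64(316.37761495136), np.float64(256.61257679323006))
t 5.9667 yaw 1.2715790045219484 p [462.51398344  38.7378496  236.964286  ] F [-1.02528265 -0.0968054  -0.94396676] q [-0.17  0.23  1.52  0.    1.39  0.13]
[105.6  20.6   3.1] 0.003
[105.4  20.7 107.1] 0.003
```

View pics/b3.png

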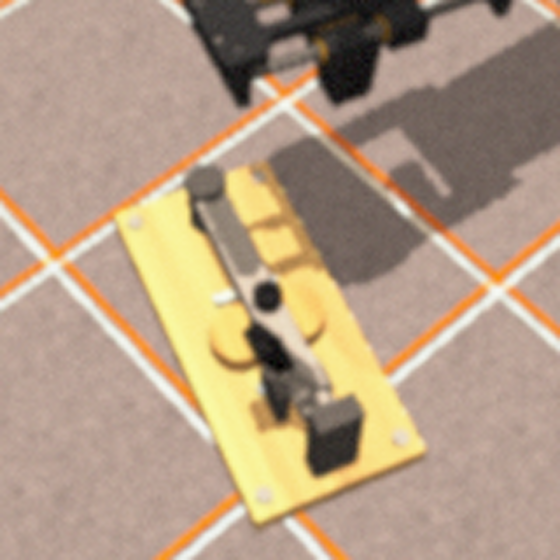

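The strap lies straight along the jig, screw at (267,296). The lever leans about 0.43 rad, with its grip at (267,345). I go behind the grip.

servo_tool([
  [35, 7, 0, 0, 0],
  [70, 14, 0, 0, 0],
  [105, 20, 0, 0, 0],
  [105, 20, 0, 0, 0],
  [105, 20, 35, 0, 0],
  [105, 20, 70, 0, 0],
  [105, 20, 79, 0, 0],
  [105, 20, 79, 0, 0],
  [105, 35, 79, 0, 0],
  [105, 50, 79, 0, 0],
  [105, 62, 79, 0, 0],
  [105, 62, 79, 0, 0],
])

```text
t: 6.97
ee_pos: [0.555, 0.1199, 0.1596]
eef_rot: [0.805, 0.593, 0.002, 0.001]
ft_force: [-0.9, 0.1, -0.3]
finger_gap: 0.006
```

```bash
python3 - <<'E'
from h import *
def lev(th,rho=80): return (*jig(rho*np.sin(th)-7*np.cos(th)-17.5,85),84+rho*np.cos(th)+7*np.sin(th),A)
plan([lev(t) for t in (.43,.5,.6,.7,.8,.9,1,1.1,1.2,1.3,1.4,1.46,1.52,1.56)])
E
```

```text
t 6.9667 yaw 1.2703200869208184 p [554.9721561  119.86837347 159.57043063] F [-0.93971102  0.07757665 -0.25747578] q [0.   0.48 1.38 0.   1.28 0.3 ]
[ 0.6 10.6 -0. ] 0.001
[ 0.6 15.9  2.1] 0.001
[ 0.6 23.   5.7] 0.001
[ 0.6 29.8 10. ] 0.001
[ 0.6 36.1 14.9] 0.001
[ 0.6 41.9 20.5] 0.001
[ 0.5 47.1 26.6] 0.001
[ 0.5 51.7 33.2] 0.001
[ 0.5 55.6 40.2] 0.001
[ 0.5 58.7 47.6] 0.001
[ 0.5 61.2 55.2] 0.001
[ 0.4 62.2 59.9] 0.001
[ 0.4 63.  64.7] 0.001
[ 0.4 63.4 67.9] 0.001
```

servo_tool([
  [0, 5, 0, 0, 0],
  [0, 11, 0, 0, 0],
  [0, 16, 2, 0, 0],
  [0, 20, 4, 0, 0],
  [0, 23, 6, 0, 0],
  [0, 26, 8, 0, 0],
  [0, 30, 10, 0, 0],
  [0, 33, 12, 0, 0],
  [0, 36, 15, 0, 0],
  [0, 39, 18, 0, 0],
  [0, 42, 20, 0, 0],
  [0, 42, 20, 0, 0],
])

```text
t: 7.97
ee_pos: [0.5954, 0.1073, 0.1389]
eef_rot: [0.805, 0.593, 0.001, 0.0]
ft_force: [-0.9, -0.8, -0.4]
finger_gap: 0.011
```

```bash
python3 - <<'E'
from h import *
def lev(th,rho=80): return (*jig(rho*np.sin(th)-7*np.cos(th)-17.5,85),84+rho*np.cos(th)+7*np.sin(th),A)
plan([lev(t) for t in (.9,1,1.1,1.2,1.3,1.4,1.46,1.52,1.56)])
c=r.read_camera("scene")[150:310,250:410,::-1]; cv2.imwrite('pics/b4.png',cv2.resize(c,(560,560),interpolation=cv2.INTER_CUBIC))
E
```

```text
t 7.9667 yaw 1.270071464259635 p [595.43019512 107.29901116 138.89079251] F [-0.90585044 -0.82712105 -0.38318457] q [-0.02  0.56  1.29  0.    1.29  0.28]
[ 0.6 -0.4 -0.3] 0.001
[0.6 4.8 5.8] 0.001
[ 0.6  9.4 12.4] 0.001
[ 0.6 13.3 19.4] 0.001
[ 0.6 16.5 26.8] 0.001
[ 0.5 18.9 34.4] 0.001
[ 0.5 20.  39.1] 0.001
[ 0.5 20.8 43.9] 0.001
[ 0.5 21.1 47.1] 0.001
```

View pics/b4.png

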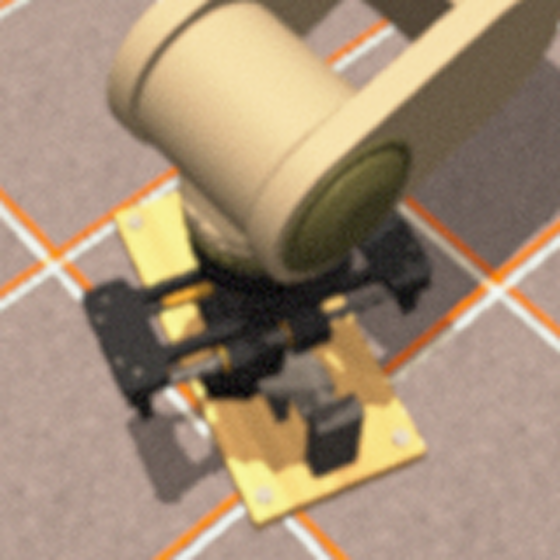

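The gripper hides the grip in this view, so I continue the arc and use force and height to judge.

servo_tool([
  [0, 3, 3, 0, 0],
  [0, 5, 6, 0, 0],
  [0, 7, 9, 0, 0],
  [0, 9, 12, 0, 0],
  [0, 11, 16, 0, 0],
  [0, 13, 19, 0, 0],
  [0, 15, 23, 0, 0],
  [0, 16, 27, 0, 0],
  [0, 18, 31, 0, 0],
  [0, 19, 35, 0, 0],
  [0, 20, 39, 0, 0],
  [0, 20, 39, 0, 0],
])

```text
t: 9.02
ee_pos: [0.6142, 0.1014, 0.099]
eef_rot: [0.805, 0.593, 0.001, -0.0]
ft_force: [0.2, -0.2, -0.4]
finger_gap: 0.006
```

servo_tool([
  [0, 0, 1, 0, 0],
  [0, 1, 2, 0, 0],
  [0, 1, 3, 0, 0],
  [0, 1, 4, 0, 0],
  [0, 1, 5, 0, 0],
])

```text
t: 9.43
ee_pos: [0.615, 0.1012, 0.0947]
eef_rot: [0.805, 0.593, 0.001, -0.0]
ft_force: [-5.8, -0.5, 15.3]
finger_gap: 0.003
```

servo_tool([
  [0, 0, 1, 0, 0],
  [0, 0, 2, 0, 0],
  [0, 0, 3, 0, 0],
  [0, 0, 3, 0, 0],
])

```text
t: 9.77
ee_pos: [0.615, 0.1012, 0.0945]
eef_rot: [0.805, 0.593, 0.001, 0.001]
ft_force: [-8.3, -0.6, 21.9]
finger_gap: 0.003
```

Height is 94.5 mm, against 95 mm expected for a flat lever, and the force is 22 N with no motion. That is the end stop, so I retreat upward and clear.

servo_tool([
  [0, 0, -10, 0, 0],
  [0, 0, -40, 0, 0],
  [0, 0, -80, 0, 0],
  [0, 0, -120, 0, 0],
  [0, -40, -150, 0, 0],
  [0, -80, -150, 0, 0],
  [-20, -120, -150, 0, 0],
  [-40, -160, -150, 0, 0],
  [-60, -200, -150, 0, 0],
  [-80, -220, -150, 0, 0],
  [-80, -220, -150, 0, 0],
  [-80, -220, -150, 0, 0],
])

```text
t: 10.77
ee_pos: [0.3793, 0.0896, 0.244]
eef_rot: [0.805, 0.593, 0.002, 0.001]
ft_force: [0.0, -0.3, 1.2]
finger_gap: 0.003
```

```bash
python3 - <<'E'
from h import *
o=[]
for n,(x,y,w,h) in(("top",(200,140,160,160)),("scene",(250,150,160,160))):
    c=r.read_camera(n)[y:y+h,x:x+w,::-1]; o.append(cv2.resize(c,(400,400),interpolation=cv2.INTER_CUBIC))
cv2.imwrite('pics/b5.png',np.hstack(o))
for th in (1.2,1.4,1.52):
    P=np.r_[jig(85*np.sin(th),85),84+85*np.cos(th)]/1000
    print(th,(np.array(proj("top",P))-[200,140])*2.5,(np.array(proj("scene",P))-[250,150])*2.5+[400,0])
print('strap end,closed',[(np.array(proj("scene",np.r_[jig(0,y),z]/1000))-[250,150])*2.5+[400,0] for y,z in((10,84),(95,66))])
E
```

```text
1.2 [171.94418118  63.87905908] [544.02517197 291.52819525]
1.4 [174.31000757  63.04246185] [539.81621719 301.29492602]
1.52 [175.29069573  63.81669689] [538.99685874 306.49813571]
strap end,closed [array([590.02333436, 208.97607942]), array([627.80620823, 291.23595289])]
```

View pics/b5.png

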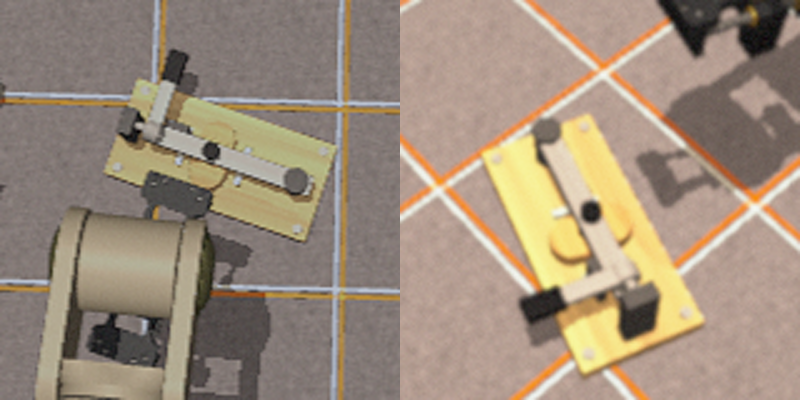

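The lever lies flat: its grip shows at (540,304), against (539,306) predicted for 1.52 rad. The strap is closed: its screw is at (591,210), against (590,209) predicted. The block sits under the pad and the robot is clear, so I hand in.

```bash
python3 -c "
from plant import r
print(r.sense()['t'],r.sign_off())"
```

```text
the job is handed in; nothing more can be done
10.8667 None
```

The clamp is closed on the block, and I handed the job in at 10.9 s. I pushed the strap round to its stop with the closed fingers, then pushed the cam lever over until it lay flat.

- **Strap:** at the stop, the force rose to about 14 N with no further motion. In the final picture its screw is within about 1 pixel of where it should be when closed.
- **Lever:** at the end, the force rose to about 22 N with no motion, and the fingertips were at 94.5 mm against 95 mm expected for a flat lever. In the final picture the grip is within about 2–3 pixels of where it should be at 1.52 rad.
- **Block and bystanders:** the block is still under the pad, judged by eye. I made no measured before-and-after comparison of the key fob, jar or awl. The arm stayed well away from the jar and awl, and anything passing over the fob was high above it.

No check failed. The robot was clear of everything, with about 1 N on the wrist sensor, when I handed in.

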